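Hang the ear defenders astride the bench rail

ROBOT

A 7-joint arm with a two-finger parallel gripper is mounted at the origin on the work surface. World frame = base frame: x ahead of the robot, y to its left, z up, the work surface at z = 0. Lengths are in m, angles in degrees, forces in N, time in s.
With the tool pointing down it reaches from about 0.425 to 0.875 m from the base axis. Payload 4.7 kg.
Tool frame: the origin (TCP) lies at the centre of the arm's flange, where the gripper is bolted on; the fingertips stand 182 mm ahead of it and the grasp point (between the pads) lies 164 mm ahead of it (env.grip_depth is the distance from the TCP to the grasp point, in m); z points along the fingers, y is the line along which they close (so a half turn about z gives the same grasp; the last joint's range is limited). The gripper opens to 87 mm and grips with 3 to 60 N. Pads are 19 mm wide; open, the fingers measure 117 mm over their backs; the gripper's body (75 mm by 190 mm) begins 51 mm behind the grasp point.
Start: joints at [75.006, 18.392, -4.016, 83.108, 1.295, 78.541, -3.26], TCP at [0.177, -0.625, 0.405] pointing down, gripper open.
Joint ranges: [-163.93, 163.93], [-17.29, 119.83], [-79.2, 71.16], [3.27, 140.29], [-89.18, 269.18], [5.43, 117.66], [-154.24, 154.24]. Speed limits (degrees/s): [147.25, 147.25, 180, 180, 180, 180, 180].

INTERFACE

Orientations are given as [roll, pitch, yaw] about the fixed x, y, z axes, in that order (R = Rz(yaw) Ry(pitch) Rx(roll)).
In Python, from cell import env gives the robot as it stands. The module is installed in compiled form; this text tells all that it offers.
- The arm moves only by the tool send_rows, never from a script. Its arguments are lists of equal length, an entry for each row: "xyz": the shift along the tool's x, y, z in m, a list of three; "rotation": the turn, a rotation vector about the tool's x, y, z in rad, a list of three; "jaw": the opening, from 0 (shut) to 1 (fully open). A call has 1 to 20 rows; each row shifts and turns the commanded pose from where the row before left it, along the tool's axes as they then stand; what a row does not reach is not made up. A row lasts 1/10 s, in which the tool goes at most 50 mm and 8.59 degrees, less where a joint would pass 70% of its speed; a pose out of reach is approached as far as the arm can. A call is refused whole if a number of a shift passes 0.05 or a number of a turn 0.15, either way. A call with a gripper value outside its range is refused whole. The fingers move at their own pace and stop on an object; "newtons" is the grip in N (left out, the last holds). Time passes only in rows, so rows that do not move let the fingers close. It gives the time, the measured TCP pose, the force, the opening and the grip force at its end, in the units of the state.
- env.get_obs(): the state, without advancing time (a new reading comes with each control period).
- env.read_camera(name): name is "scene" or "side" or "wrist"; returns a dict with "image" (480x640x3 uint8, blue, green, red), "fx", "fy", "cx", "cy" (pixels), "R" (3x3) and "t" (3): a world point X has camera coordinates R X + t. Camera axes: x right, y down, z forward; pixel columns grow to the right and rows downward; lengths in m; the calibration is good to about 2 mm. A picture is of the moment at which its call begins. There is no depth.
- env.sign_off(): hands the job in; it is judged then, once.
The state is a dict: "time_s": time; "qpos": joint angles; "joint_velocities": joint speeds; "effort": joint torques, N m; "tool_pos": TCP position; "tool_rot": TCP orientation; "force": force on the tool from outside, world axes, zero at the start; "wrist_torque": the same for the moment, N m; "grip_width": finger opening in m; "grasp_force": force on a finger pad.
Only numpy, scipy, OpenCV 4.12 (cv2) and the standard library are available. Lean on these libraries where they do the work, as an engineer would, in place of code of your own. Each camera call takes 0.05 s, during which the arm holds its last target. There are 200 camera calls.

TASK

The ear defenders left lying on the pottery bench belong on the rail. Stand them upright on their two cups on the bench and let go of them there; then take them again by the top of the headband and lower them gently astride the rail, squarely across it near its middle, so that they hang from the headband with one cup on either side. Leave the mug and the bowl where they are.

Things in the scene. Friction and masses are not known exactly. Their poses are not given: they have to be found in the camera images.
- defenders: rigid ear defenders, 0.2-0.34 kg: black headband arch, two ear cups. Origin midway between the cups' flat undersides, on which they stand steadily; z up to the crown (158 mm high), y cup to cup (164 mm overall), x front to back. They start lying flat, x upright, origin 27 mm above the bench, crown to the robot's left (+y) within 35 degrees. Centre of mass about 40 mm along z
- cup_a (a point): centre of the ear cup at +y (62 mm along y, 33 mm along z from the defenders' origin; axes as theirs): a rounded block 54 mm in x, 66 in z, 40 thick in y (42 to 82 mm from the middle; its inner 14 mm is a dark cushion, only 46 by 56 mm). 84 mm is free between the two cups
- cup_b (a point): centre of the other, equal ear cup, at -y of the defenders
- crown (a point): middle of the outer top of the headband, 158 mm along z from the defenders' origin; axes as theirs. The strap is 18 mm wide in x, 6 mm thick, a half circle of 66 mm outer radius in the y-z plane down to the cups. Under the crown is a cushion 18 mm wide, 46 mm long in y, so the crown is 16 mm thick in all: fingers reaching lower than that would strike the rail
- crown_under (a point): middle of the underside of the crown cushion, 16 mm straight below the crown: this comes to rest on the rail; axes as the defenders'
- rail: fixed rail: level steel bar 20 mm thick, 260 mm long, its top 162 mm above the bench, on two 18 mm posts 115 mm either side of its middle, each on a foot 100 mm across the bar, 34 mm along it, 12 mm high. It points away from the robot within 25 degrees. Nothing stands above the bar. Origin on the bench below its middle; y along the bar, x across it, z up
- rail_top (a point): top of the bar at its middle, 162 mm above the bench; axes as the rail's
- mug: white mug, 80 mm wide, 90 mm high, loose, standing beyond the work; origin at the centre of its underside
- bowl: small blue bowl, 100 mm wide, 45 mm high, loose, standing beyond the work; origin at the centre of its underside
Things that resemble listed ones, but are neither listed nor needed, are in the scene too. What is meant by the defenders is not orange or purple, and is the larger of those in its own colour.

How it is judged (in metres and radians):
On the way, in this order (a step that is already met when the one before it is completed fails the run):
1. the ear defenders stand upright on their cups on the bench, let go and still (angle between defenders's own z axis and vertical below 0.12 rad and height (world z) of defenders below 0.006 m and contact force between defenders and the arm below 0.1 N and contact force between defenders and the fingers below 0.1 N and linear speed of defenders below 0.03 m/s), for 0.3 s.
2. held again by the top of the headband and lifted clear of the bench (height (world z) of defenders above 0.03 m and contact force between defenders and the fingers above 1 N and contact force between defenders and rail below 0.1 N and distance between the grasp point and crown below 0.045 m), for 0.1 s.
At the end, for the whole second after the job is handed in: The ear defenders hang at rest, let go, with the crown cushion on top of the bar (within 10 mm in height, 25 mm across the bar, 70 mm of its middle along it), a cup on either side, upright within 0.25 rad and square across the rail within 0.35 rad (x of crown_under in the frame of rail_top between -0.025 and 0.025 m and y of crown_under in the frame of rail_top between -0.07 and 0.07 m and z of crown_under in the frame of rail_top between -0.01 and 0.01 m and angle between defenders's own z axis and vertical below 0.25 rad and angle between the x axis of defenders and the y axis of rail, either way round below 0.35 rad and contact force between defenders and rail above 0.5 N and linear speed of defenders below 0.03 m/s and angular speed of defenders below 0.3 rad/s); the robot touches nothing.
It fails at once if the mug is disturbed (moved over 20 mm) (distance of mug from where it was at the start of the episode above 0.02 m).
It fails at once if the bowl is disturbed (moved over 20 mm) (distance of bowl from where it was at the start of the episode above 0.02 m).
It fails at once if the ear defenders strike or are pressed on the rail with over 40 N (contact force between defenders and rail above 40 N).
It also fails if it takes over 69 s, if anything falls off the work surface, if the arm or the gripper's body presses on something with over 40 N, if the wrist force passes 120 N, or if a joint passes its speed limit or range.

## Working session

There is one attempt and no reset: what is moved stays moved. The work goes in short steps, Python scripts to look and compute and a tool call to move; the robot and the scene stay as the last step left them, time stands still between calls to the robot, and variables do not carry over. Pictures are saved under pics/ and viewed, at most 10 in all, crops included, and the job is handed in when it is done.

Besides the shell and the picture viewer there is one more tool, called after ">>>" as a command line: name --argument value ..., lists and objects as JSON in quotes. send_rows: Moves the arm, as the interface text tells. Its arguments: {"type":"object","properties":{"xyz":{"type":"array"},"rotation":{"type":"array"},"jaw":{"type":"array"},"newtons":{"type":"number"}},"required":["xyz","rotation","jaw"]}

```bash
mkdir -p pics
cat > h.py <<'E'
import numpy as np, cv2
from cell import env
from scipy.spatial.transform import Rotation as Rn
def cam(n,save=None):
    c=env.read_camera(n); c['R']=np.array(c['R']); c['t']=np.array(c['t'])
    if save: cv2.imwrite('pics/'+save,c['image'])
    return c
def ray(c,u,v):
    d=c['R'].T@np.array([(u-c['cx'])/c['fx'],(v-c['cy'])/c['fy'],1.]); return -c['R'].T@c['t'],d
def onplane(c,u,v,z):
    o,d=ray(c,u,v); return o+d*(z-o[2])/d[2]
def proj(c,X):
    p=c['R']@np.array(X)+c['t']; return np.array([c['fx']*p[0]/p[2]+c['cx'],c['fy']*p[1]/p[2]+c['cy']])
def tri(c1,p1,c2,p2):
    o1,d1=ray(c1,*p1);o2,d2=ray(c2,*p2)
    s=np.linalg.lstsq(np.c_[d1,-d2],o2-o1,rcond=None)[0]
    a,b=o1+s[0]*d1,o2+s[1]*d2; return (a+b)/2,np.linalg.norm(a-b)
E
python3 - <<'E'
from h import *
for n in('scene','side'):
    c=cam(n,n+'0.png'); print(n,c['fx'],(-c['R'].T@c['t']).round(3),c['R'][2].round(2))
print(env.get_obs()); print(env.grip_depth)
E
```

```text
scene 507.4972634999067 [ 1.384 -0.415  0.906] [-0.66  0.35 -0.66]
side 454.64581708053373 [0.227 0.563 0.717] [ 0.39 -0.62 -0.68]
{'time_s': 0.1, 'qpos': array([75.0063672 , 18.43547572, -4.01325452, 83.16833989,  1.29515544,
       78.54148384, -3.25882564]), 'joint_velocities': array([-0.05288383, -0.09872989, -0.01245598, -0.0793773 , -0.02378638,
       -0.01024492, -0.04613257]), 'effort': array([-4.11101297e-06, -4.92572987e+01, -4.05687941e-01, -3.13400459e+01,
       -6.41433243e-02,  3.94803251e-02,  5.83424526e-05]), 'tool_pos': array([ 0.17689501, -0.62527462,  0.40375904]), 'tool_rot': array([-1.79899933e+02,  6.38014433e-03,  1.58022871e+01]), 'force': array([-0.4727523 ,  0.06429987, -0.38584749]), 'wrist_torque': array([-0.05372758, -0.06510597,  0.01112807]), 'grasp_force': 0.0, 'grip_width': 0.08683689172398272}
0.1635
```

View pics/scene0.png

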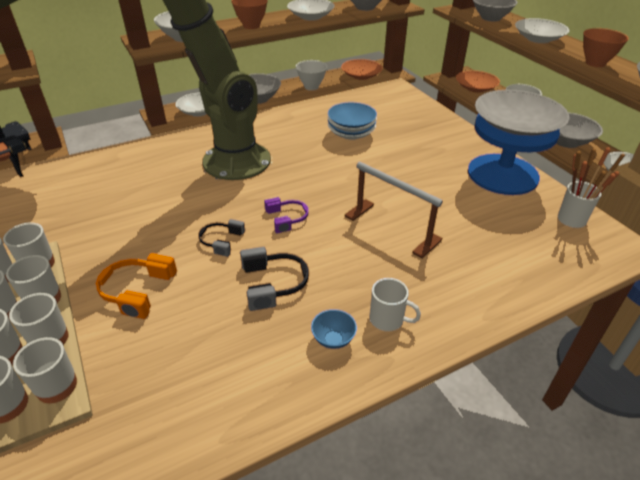

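View pics/side0.png

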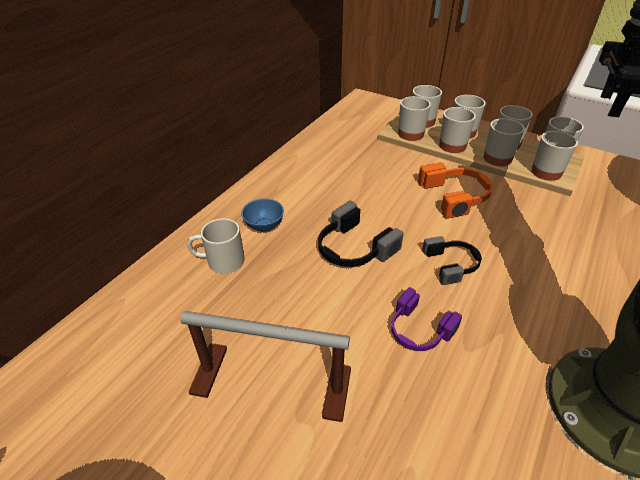

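Candidates in the scene view: orange (137,285), purple (288,213), small black (222,237) and large black (275,278). The description fits the large black one. I'll check it in a close crop.

Run:
```python
from h import *
a=cv2.imread('pics/scene0.png')[225:325,190:330]; b=cv2.imread('pics/side0.png')[190:290,300:440]
cv2.imwrite('pics/crop.png',np.hstack([cv2.resize(x,None,fx=2.8,fy=2.8,interpolation=cv2.INTER_CUBIC) for x in(a,b)]))
for n in('scene','side'):
    c=cam(n); im=c['image']; hsv=cv2.cvtColor(im,cv2.COLOR_BGR2HSV)
    m=((hsv[...,1]<70)&(hsv[...,2]<140)).astype(np.uint8)
    N,l,s,ce=cv2.connectedComponentsWithStats(m)
    for i in range(1,N):
        if 60<s[i,4]<9000: print(n,i,s[i],ce[i].round(1),(onplane(c,*ce[i],.027)).round(3))
    print([hsv[y,x].tolist() for x,y in ([(254,260),(262,297),(300,270),(400,184)] if n=='scene' else [(346,216),(388,244),(330,250),(265,329)])])
```

```text
scene 1 [352   0  28  10 207] [365.5   3.8] [-1.144  1.19   0.027]
scene 2 [473   0  44  21 648] [493.9   8. ] [-0.765  1.782  0.027]
scene 3 [155   3  58  38 506] [184.7  24.9] [-1.259  0.199  0.027]
scene 4 [291   2  43  18 208] [313.8  13.5] [-1.125  0.858  0.027]
scene 5 [516  19  46  24 291] [533.6  34.1] [-0.369  1.679  0.027]
scene 7 [ 249   51  135   52 1711] [300.7  74.8] [-0.454  0.455  0.027]
scene 11 [403  67  35  33 301] [423.4  85.2] [-0.141  0.851  0.027]
scene 13 [227  80  27  32 657] [239.9  95.3] [-0.39   0.163  0.027]
scene 14 [506  84  52  22 352] [529.4  92.5] [0.103 1.183 0.027]
scene 15 [161  88  45  28 352] [183.   99.6] [-0.454 -0.042  0.027]
scene 24 [  53  100   92   31 1252] [ 98.5 114.7] [-0.474 -0.348  0.027]
scene 29 [ 455  103  147  125 3241] [557.3 162. ] [0.516 0.893 0.027]
scene 37 [328 117  47  22 440] [350.7 129.4] [0.034 0.411 0.027]
scene 39 [  0 121  36  54 825] [ 16.1 137.8] [-0.431 -0.622  0.027]
scene 49 [215 140  40  14 155] [235.9 148.6] [-0.028  0.012  0.027]
scene 57 [604 153  11  17  68] [607.6 162.1] [0.59  1.036 0.027]
scene 73 [357 1
[... 2330 characters left out ...]
 38 750] [384.9 245.1] [ 0.491 -0.127  0.027]
side 150 [230 231  14  41 313] [237.3 251.5] [0.757 0.057 0.027]
side 157 [423 237  23  19 272] [433.2 244.9] [ 0.4   -0.182  0.027]
side 159 [201 238  13  32 115] [207.5 253.8] [0.808 0.096 0.027]
side 176 [440 264  25  21 383] [451.1 274.1] [ 0.337 -0.119  0.027]
side 195 [633 307   7  25  62] [636.3 317.6] [ 0.003 -0.191  0.027]
side 209 [181 320 167  29 543] [260.  333.8] [0.584 0.204 0.027]
side 210 [243 320 106  19 155] [297.9 329. ] [0.531 0.159 0.027]
side 249 [578 348  14  10 104] [584.2 352.6] [ 0.073 -0.059  0.027]
side 263 [592 354  48  70 364] [612.5 396.5] [0.021 0.005 0.027]
[[60, 12, 22], [17, 27, 86], [15, 34, 30], [24, 21, 171]]
```

View pics/crop.png

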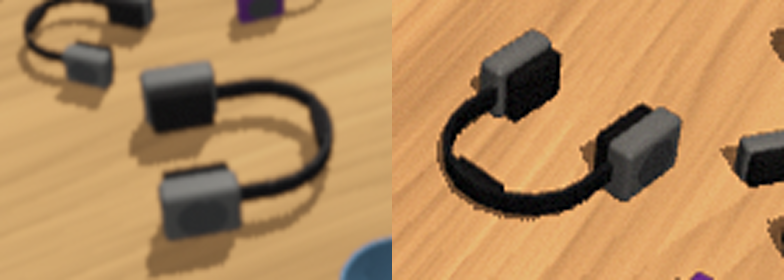

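The crop shows the large black defenders: grey cups at scene (254,260) and (261,297), crown near (306,271). The small black set is only at the left edge, so the choice holds. Next I triangulate the cups, crown and rail ends.

Run:
```python
from h import *
S,D=cam('scene'),cam('side')
for n,a,b in [('cupP',(261.4,296.8),(345.7,216.8)),('cupQ',(253.6,259.6),(387.9,243.6)),('crown',(307,271),(327,252))]:
    X,e=tri(S,a,D,b); print(n,X.round(4),round(e,4), onplane(S,*a,.027).round(4),onplane(D,*b,.027).round(4))
# rail: bar mask
ends={}
for n,c,(x0,x1,y0,y1) in [('S',S,(345,450,155,215)),('D',D,(170,360,300,355))]:
    h=cv2.cvtColor(c['image'],cv2.COLOR_BGR2HSV); m=np.zeros(h.shape[:2],np.uint8)
    m[y0:y1,x0:x1]=(h[y0:y1,x0:x1,1]<75)
    N,l,s,ce=cv2.connectedComponentsWithStats(m); i=1+np.argmax(s[1:,4])
    pts=np.argwhere(l==i)[:,::-1].astype(np.float32); r=cv2.minAreaRect(pts)
    bx=cv2.boxPoints(r); print(n,s[i],r)
    # short-side midpoints
    d=[np.linalg.norm(bx[k]-bx[(k+1)%4]) for k in range(4)]; k=int(np.argmin(d))
    ends[n]=sorted([tuple((bx[k]+bx[(k+1)%4])/2),tuple((bx[(k+2)%4]+bx[(k+3)%4])/2)])
    print(ends[n],[onplane(c,*p,.152).round(4) for p in ends[n]])
E=[]
for a,b in zip(ends['S'],ends['D'][::-1]):
    X,e=tri(S,a,D,b); print(X.round(4),round(e,4)); E.append(X)
print(np.mean(E,0),np.linalg.norm(E[1]-E[0]),np.degrees(np.arctan2(*(E[1]-E[0])[1::-1])))
```

```text
cupP [ 0.6136 -0.1662  0.0263] 0.0036 [ 0.6159 -0.1654  0.027 ] [ 0.6124 -0.1673  0.027 ]
cupQ [ 0.4886 -0.1348  0.0258] 0.0024 [ 0.4911 -0.1346  0.027 ] [ 0.4875 -0.1349  0.027 ]
crown [ 0.5889 -0.037   0.0302] 0.0061 [ 0.5888 -0.0338  0.027 ] [ 0.5891 -0.0427  0.027 ]
S [357 162  85  45 669] ((398.7962951660156, 183.43067932128906), (93.03730773925781, 8.135876655578613), 25.312885284423828)
[(np.float32(356.74405), np.float32(163.5411)), (np.float32(440.84854), np.float32(203.32025))] [array([0.395 , 0.2151, 0.152 ]), array([0.6427, 0.3079, 0.152 ])]
D [ 180  311  169   38 2189] ((264.196533203125, 329.7225341796875), (169.99993896484375, 13.228975296020508), 8.746162414550781)
[(np.float32(180.18497), np.float32(316.79767)), (np.float32(348.2081), np.float32(342.6474))] [array([0.6446, 0.3078, 0.152 ]), array([0.3987, 0.2142, 0.152 ])]
[0.3978 0.2143 0.1534] 0.0018
[0.6436 0.3077 0.1527] 0.0011
[0.52070506 0.26103033 0.15305804] 0.2630270103164875 20.79816838334515
```

>>> send_rows --xyz '[[0,0,0],[0,0,0],[0,0,0],[0,0,0],[0,0,0],[0,0,0],[0,0,0],[0,0,0],[0.04,0.019,0],[0.04,0.019,0],[0.04,0.019,0],[0.04,0.019,0],[0.04,0.019,0],[0.04,0.019,0],[0.04,0.019,0],[0.04,0.019,0]]' --rotation '[[0,0,-0.13],[0,0,-0.13],[0,0,-0.13],[0,0,-0.13],[0,0,-0.13],[0,0,-0.13],[0,0,-0.13],[0,0,-0.13],[0,0,0],[0,0,0],[0,0,0],[0,0,0],[0,0,0],[0,0,0],[0,0,0],[0,0,0]]' --jaw '[1,1,1,1,1,1,1,1,1,1,1,1,1,1,1,1]' --newtons 50

```text
time_s: 1.9
tool_pos: [0.4056, -0.3525, 0.405]
tool_rot: [180.0, 0.0, 75.4]
force: [1.0, -0.7, 0.3]
grip_width: 0.0873
grasp_force: 0.0
```

```bash
cat >> h.py <<'E'
def need(pos,R,n):
    "shift (tool axes) and turn from the present pose to pos,R, and per row for n rows"
    o=env.get_obs(); T=Rn.from_euler('xyz',o['tool_rot'],degrees=True)
    d=T.inv().apply(np.array(pos)-o['tool_pos']); w=(T.inv()*R).as_rotvec()
    print('t',o['time_s'],'pos',o['tool_pos'].round(4),'rot',o['tool_rot'].round(1),'F',np.round(o['force'],1),'q',o['qpos'].round(0))
    print('shift',d.round(4),'/row',(d/n).round(4),'turn',w.round(3),'/row',(w/n).round(4))
def frame(yaw,tilt):
    "tool down at yaw, then turned tilt degrees about tool y"
    return Rn.from_euler('xyz',[180,0,yaw],degrees=True)*Rn.from_euler('y',tilt,degrees=True)
def tcp(grasp,R,back=0): return np.array(grasp)-R.apply([0,0,.1635+back])
E
python3 - <<'E'
from h import *
R=frame(75.5,-30)
g=[.6136,-.1662,.030]
print(tcp(g,R,.12),tcp(g,R))
need(tcp(g,R,.12),frame(75.5,0),10)
S,D=cam('scene'),cam('side')
for n,a,b,z in [('bowl',(334,330),(263,215),.03),('mug',(389,305),(224,246),.045)]:
    print(n,tri(S,a,D,b))
for n,a in [('or',(160,266)),('or',(133,304)),('orcr',(105,280)),('small',(215,230))]: print(n,onplane(S,*a,.02).round(3))
E
```

```text
[ 0.64909137 -0.02896507  0.2755182 ] [ 0.63406857 -0.08705393  0.17159515]
t 1.9 pos [ 0.4056 -0.3525  0.405 ] rot [180.    0.   75.4] F [ 1.  -0.7  0.3] q [ 62.   6. -25.  98.   3.  76.  21.]
shift [0.3746 0.1539 0.1293] /row [0.0375 0.0154 0.0129] turn [ 0.     0.001 -0.002] /row [ 0.      0.0001 -0.0002]
bowl (array([ 0.78081801, -0.06569613,  0.03212319]), np.float64(0.003672780131518777))
mug (array([0.78244736, 0.07245302, 0.04287565]), np.float64(0.006505437903232588))
or [ 0.399 -0.347  0.02 ]
or [ 0.494 -0.434  0.02 ]
orcr [ 0.386 -0.477  0.02 ]
small [ 0.329 -0.181  0.02 ]
```

>>> send_rows --xyz '[[0.0375,0.0154,0.013],[0.0375,0.0154,0.013],[0.0375,0.0154,0.013],[0.0375,0.0154,0.013],[0.0375,0.0154,0.013],[0.0375,0.0154,0.013],[0.0375,0.0154,0.013],[0.0375,0.0154,0.013],[0.0375,0.0154,0.013],[0.0375,0.0154,0.013],[0,0,0],[0,0,0],[0,0,0],[0,0,0],[0,0,0],[0,0,0]]' --rotation '[[0,0,0],[0,0,0],[0,0,0],[0,0,0],[0,0,0],[0,0,0],[0,0,0],[0,0,0],[0,0,0],[0,0,0],[0,-0.131,0],[0,-0.131,0],[0,-0.131,0],[0,-0.131,0],[0,0,0],[0,0,0]]' --jaw '[1,1,1,1,1,1,1,1,1,1,1,1,1,1,1,1]'

```text
time_s: 3.6
tool_pos: [0.6485, -0.0298, 0.2743]
tool_rot: [-180.0, 29.9, 75.5]
force: [-0.2, 0.6, 0.2]
grip_width: 0.087
grasp_force: 0.0
```

Run:
```python
from h import *
R=frame(75.5,-30); need(tcp([.6136,-.1662,.030],R),R,6)
c=cam('wrist','w1.png')
```

```text
t 3.6 pos [ 0.6485 -0.0298  0.2743] rot [-180.    29.9   75.5] F [-0.2  0.6  0.2] q [ 13.  30. -27.  88.  40.  83. -39.]
shift [-1.000e-04  5.000e-04  1.184e-01] /row [-0.      0.0001  0.0197] turn [-0.001 -0.002 -0.001] /row [-0.0002 -0.0004 -0.0001]
```

View pics/w1.png

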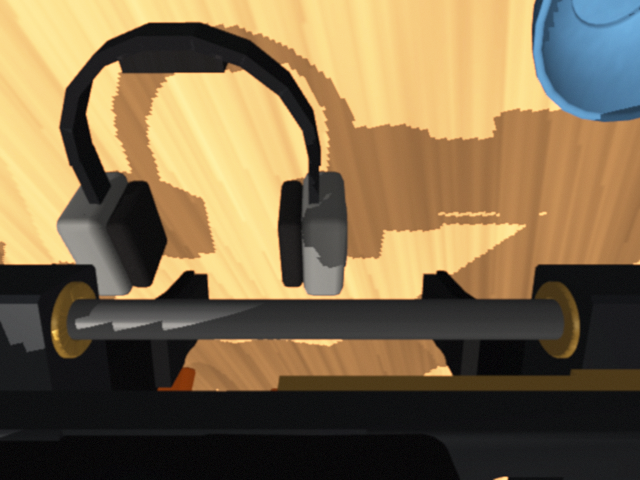

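The wrist view shows the target cup at (312,235), centred between the fingers (about 200 and 430) and square to them, with the bowl clear at the upper right. I'll advance along the tool and close.

>>> send_rows --xyz '[[0,0,0.02],[0,0,0.02],[0,0,0.02],[0,0,0.02],[0,0,0.02],[0,0,0.018],[0,0,0],[0,0,0],[0,0,0],[0,0,0],[0,0,0],[0,0,0],[0,0,0],[0,0,0],[0,0,0]]' --rotation '[[0,0,0],[0,0,0],[0,0,0],[0,0,0],[0,0,0],[0,0,0],[0,0,0],[0,0,0],[0,0,0],[0,0,0],[0,0,0],[0,0,0],[0,0,0],[0,0,0],[0,0,0]]' --jaw '[1,1,1,1,1,1,1,0,0,0,0,0,0,0,0]' --newtons 50

```text
time_s: 5.15
tool_pos: [0.6332, -0.0871, 0.1726]
tool_rot: [-179.9, 30.0, 75.4]
force: [-1.4, 1.8, 1.9]
grip_width: 0.0395
grasp_force: 50.0
```

>>> send_rows --xyz '[[-0.01,0,-0.0173],[-0.01,0,-0.0173],[-0.01,0,-0.0173],[-0.01,0,-0.0173],[0,0,0],[-0.0214,0,0.0014],[-0.0214,0,0.0014],[-0.0214,0,0.0014],[-0.0214,0,0.0014],[-0.0214,0,0.0014],[-0.0214,0,0.0014],[-0.0214,0,0.0014],[-0.0214,0,0.0014],[0,0,0],[0,0,0]]' --rotation '[[0,0,0],[0,0,0],[0,0,0],[0,0,0],[0,0,0],[0,0.131,0],[0,0.131,0],[0,0.131,0],[0,0.131,0],[0,0.131,0],[0,0.131,0],[0,0.131,0],[0,0.131,0],[0,0,0],[0,0,0]]' --jaw '[0,0,0,0,0,0,0,0,0,0,0,0,0,0,0]'

```text
time_s: 6.65
tool_pos: [0.5916, -0.2466, 0.2517]
tool_rot: [-179.9, -29.9, 75.2]
force: [1.1, 1.6, -3.1]
grip_width: 0.0397
grasp_force: 50.0
```

Run:
```python
from h import *
R=frame(75.5,60); need(tcp([.6136,-.1662,.11],R),R,6)
c=cam('scene','s2.png')
```

```text
t 6.65 pos [ 0.5916 -0.2466  0.2517] rot [-179.9  -29.9   75.2] F [ 1.1  1.6 -3.1] q [ 58.  33. -40.  91. -10.  67.  12.]
shift [-0.0804  0.0015  0.023 ] /row [-0.0134  0.0003  0.0038] turn [ 0.001  0.526 -0.004] /row [ 0.0002  0.0876 -0.0006]
```

View pics/s2.png

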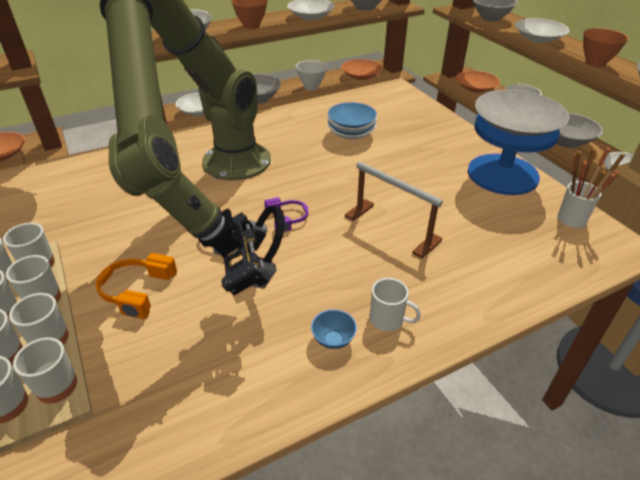

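The defenders (arch at about (272,225)) hang from the gripper, about two thirds upright, and nothing else has been touched. Now the last 30°.

>>> send_rows --xyz '[[-0.0214,0,0.0014],[-0.0214,0,0.0014],[-0.0214,0,0.0014],[-0.0214,0,0.0014],[0,0,0],[0,0,0],[0,0,0]]' --rotation '[[0,0.131,0],[0,0.131,0],[0,0.131,0],[0,0.131,0],[0,0,0],[0,0,0],[0,0,0]]' --jaw '[0,0,0,0,0,0,0]'

```text
time_s: 7.4
tool_pos: [0.5788, -0.3011, 0.1956]
tool_rot: [179.6, -59.8, 76.0]
force: [0.4, -0.2, -3.0]
grip_width: 0.0394
grasp_force: 50.0
```

Run:
```python
from h import *
R=frame(75.5,60); need(tcp([.6136,-.1662,.037],R),R,7)
S,D=cam('scene'),cam('side')
a=S['image'][160:320,180:340]; b=D['image'][130:290,300:460]
cv2.imwrite('pics/c3.png',np.hstack([cv2.resize(x,None,fx=2.5,fy=2.5,interpolation=cv2.INTER_CUBIC) for x in(a,b)]))
```

```text
t 7.4 pos [ 0.5788 -0.3011  0.1956] rot [179.6 -59.8  76. ] F [ 0.4 -0.2 -3. ] q [ 69.  50. -45.  86. -25.  75.  27.]
shift [-0.0676 -0.0003  0.0366] /row [-0.0097 -0.      0.0052] turn [-0.001  0.003  0.004] /row [-0.0001  0.0004  0.0006]
```

View pics/c3.png

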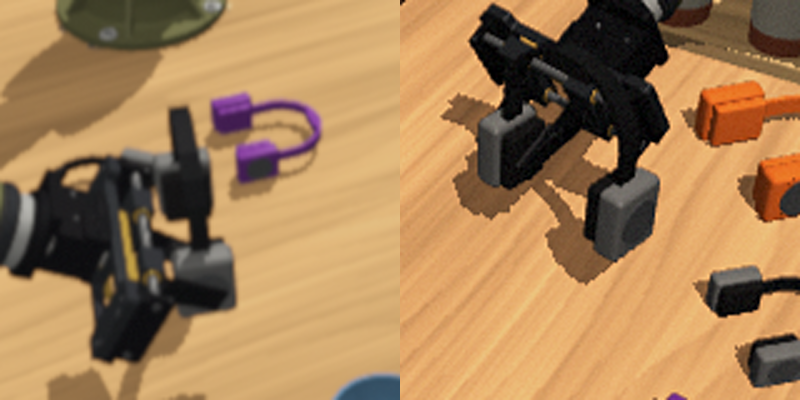

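Upright in both views, with the cups level. I'll lower, then creep down to contact.

>>> send_rows --xyz '[[-0.0173,0,0.01],[-0.0173,0,0.01],[-0.0173,0,0.01],[-0.0078,0,0.0045],[0,0,0],[0,0,0]]' --rotation '[[0,0,0],[0,0,0],[0,0,0],[0,0,0],[0,0,0],[0,0,0]]' --jaw '[0,0,0,0,0,0]'

```text
time_s: 8.1
tool_pos: [0.5772, -0.3038, 0.1234]
tool_rot: [-180.0, -60.1, 75.3]
force: [0.8, -0.0, -2.7]
grip_width: 0.0401
grasp_force: 50.0
```

>>> send_rows --xyz '[[-0.0017,0,0.001],[0,0,0],[-0.0017,0,0.001],[0,0,0]]' --rotation '[[0,0,0],[0,0,0],[0,0,0],[0,0,0]]' --jaw '[0,0,0,0]'

```text
time_s: 8.5
tool_pos: [0.577, -0.3039, 0.1197]
tool_rot: [180.0, -60.0, 75.4]
force: [-0.6, 0.6, -3.4]
grip_width: 0.0399
grasp_force: 50.0
```

>>> send_rows --xyz '[[-0.0017,0,0.001],[0,0,0],[0,0,0]]' --rotation '[[0,0,0],[0,0,0],[0,0,0]]' --jaw '[0,0,0]'

```text
time_s: 8.8
tool_pos: [0.577, -0.3038, 0.1176]
tool_rot: [-180.0, -60.0, 75.4]
force: [0.4, 0.7, -2.5]
grip_width: 0.0398
grasp_force: 50.0
```

>>> send_rows --xyz '[[-0.0013,0,0.0008],[0,0,0],[0,0,0]]' --rotation '[[0,0,0],[0,0,0],[0,0,0]]' --jaw '[0,0,0]'

```text
time_s: 9.1
tool_pos: [0.577, -0.3037, 0.116]
tool_rot: [-180.0, -60.0, 75.4]
force: [-0.3, 0.3, -3.6]
grip_width: 0.0394
grasp_force: 50.0
```

>>> send_rows --xyz '[[-0.0013,0,0.0008],[0,0,0],[0,0,0]]' --rotation '[[0,0,0],[0,0,0],[0,0,0]]' --jaw '[0,0,0]'

```text
time_s: 9.4
tool_pos: [0.5772, -0.3039, 0.115]
tool_rot: [180.0, -60.1, 75.4]
force: [0.7, -1.5, -0.5]
grip_width: 0.0396
grasp_force: 50.0
```

>>> send_rows --xyz '[[-0.0013,0,0.0008],[0,0,0],[0,0,0]]' --rotation '[[0,0,0],[0,0,0],[0,0,0]]' --jaw '[0,0,0]'

```text
time_s: 9.7
tool_pos: [0.5772, -0.304, 0.1147]
tool_rot: [179.9, -60.2, 75.5]
force: [-3.0, -3.2, 5.9]
grip_width: 0.0401
grasp_force: 50.0
```

Contact made. Open and back out along the tool axis.

>>> send_rows --xyz '[[0,0,0],[0,0,0],[0,0,0],[0,0,0],[0,0,0],[0,0,-0.01],[0,0,-0.02],[0,0,-0.03],[0,0,-0.03],[0,0,-0.03],[0,0,-0.03],[0,0,0],[0,0,0]]' --rotation '[[0,0,0],[0,0,0],[0,0,0],[0,0,0],[0,0,0],[0,0,0],[0,0,0],[0,0,0],[0,0,0],[0,0,0],[0,0,0],[0,0,0],[0,0,0]]' --jaw '[1,1,1,1,1,1,1,1,1,1,1,1,1]'

```text
time_s: 11.0
tool_pos: [0.5439, -0.4304, 0.1883]
tool_rot: [179.9, -60.0, 75.4]
force: [-0.5, 0.6, -0.2]
grip_width: 0.087
grasp_force: 0.0
```

Run:
```python
from h import *
S,D=cam('scene'),cam('side')
a=S['image'][160:320,180:340]; b=D['image'][130:290,300:460]
cv2.imwrite('pics/c4.png',np.hstack([cv2.resize(x,None,fx=2.5,fy=2.5,interpolation=cv2.INTER_CUBIC) for x in(a,b)]))
for X in ([.582,-.151,.158],[.551,-.1505,.158]): print(proj(S,X),proj(D,X))
print(env.get_obs()['qpos'].round(0))
```

```text
[257.15056339 244.21664787] [356.31298837 178.23596018]
[252.11351761 235.96013246] [369.30477199 182.78294808]
[ 72.  55. -41.  75. -21.  87.  29.]
```

View pics/c4.png

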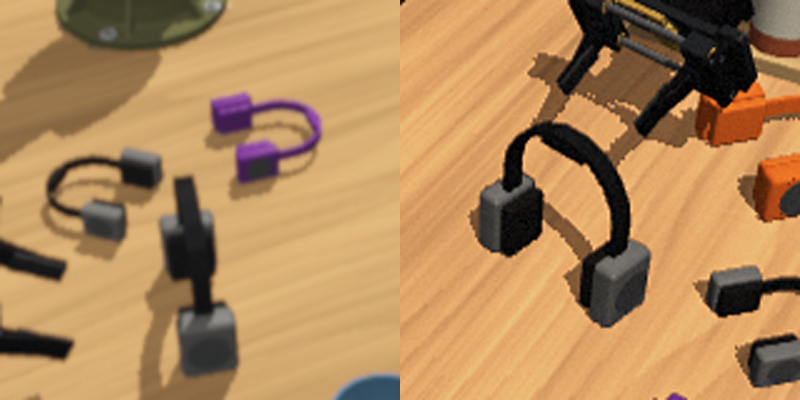

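Run:
```python
from h import *
S,D=cam('scene'),cam('side')
print('cup tops side',onplane(D,343.2,204.8,.066).round(4),onplane(D,388,233.2,.066).round(4))
for n,c,(x0,x1,y0,y1) in [('S',S,(235,280,225,320)),('D',D,(320,410,170,262))]:
    h=c['image'].max(2); m=np.zeros(h.shape,np.uint8); m[y0:y1,x0:x1]=h[y0:y1,x0:x1]<45
    M,l,s,ce=cv2.connectedComponentsWithStats(m); i=1+np.argmax(s[1:,4]); p=np.argwhere(l==i)
    for v in range(y0,y1,3):
        q=p[p[:,0]==v][:,1]
        if len(q): print(n,v,q.min(),q.max(),end='; ')
    print()
# predicted crown strap edges for the kinematic estimate
a=np.radians(-14.5); ex=np.array([np.cos(a),np.sin(a),0]); ez=np.array([0,0,1]); ey=np.array([-ex[1],ex[0],0]); m=np.array([.5526,-.1514,.092])
for th in (60,75,90,105,120):
    X=m+.063*(np.cos(np.radians(th))*ex+np.sin(np.radians(th))*ez); print(th,proj(S,X).round(1),proj(D,X).round(1))
```

```text
cup tops side [ 0.6165 -0.1605  0.066 ] [ 0.4866 -0.125   0.066 ]
S 234 251 255; S 237 251 256; S 240 252 257; S 243 252 257; S 246 252 258; S 249 252 259; S 252 254 261; S 255 247 264; S 258 247 264; S 261 247 264; S 264 248 265; S 267 248 264; S 270 249 263; S 273 257 263; S 276 258 263; S 279 258 263; S 282 258 265; S 285 258 263; 
D 179 357 360; D 182 351 369; D 185 346 374; D 188 344 377; D 191 343 380; D 194 342 383; D 197 342 385; D 200 342 386; D 203 341 388; D 206 343 389; D 209 383 390; D 212 384 391; D 215 385 391; D 218 385 391; D 221 385 391; D 224 385 390; D 227 383 390; D 230 379 389; D 233 374 380; D 236 373 377; D 239 373 377; D 242 372 377; D 245 372 376; D 248 372 376; D 251 373 375; 
60 [254.3 249.5] [357.5 180.6]
75 [253.1 242.9] [362.9 181.1]
90 [252.1 237.5] [368.7 183.5]
105 [251.3 233.6] [374.5 187.6]
120 [250.7 231.5] [379.9 193.2]
```

Standing on both cups, let go. Now rise, level the tool and turn the jaw to close along the headband's 18 mm width.

>>> send_rows --xyz '[[0.0375,0,-0.0217],[0.0375,0,-0.0217],[0.0375,0,-0.0217],[0.0375,0,-0.0217],[0.0375,0,-0.0217],[0.0375,0,-0.0217],[0,0,0],[0,0,0],[0,0,0],[0,0,0],[0,0,0],[0,0,0],[0,0,0],[0,0,0],[0,0,0]]' --rotation '[[0,0,0],[0,0,0],[0,0,0],[0,0,0],[0,0,0],[0,0,0],[0,-0.131,0],[0,-0.131,0],[0,-0.131,0],[0,-0.131,0],[0,-0.131,0],[0,-0.131,0],[0,-0.131,0],[0,-0.131,0],[0,0,0]]' --jaw '[1,1,1,1,1,1,1,1,1,1,1,1,1,1,1]'

```text
time_s: 12.7
tool_pos: [0.5457, -0.4262, 0.4484]
tool_rot: [180.0, 0.0, 75.7]
force: [0.5, 0.4, -0.4]
grip_width: 0.0873
grasp_force: 0.0
```

>>> send_rows --xyz '[[0,0,0],[0,0,0],[0,0,0],[0,0,0],[0,0,0],[0,0,0],[0,0,0],[0,0,0],[0,0,0],[0,0,0],[0,0,0],[0,0,0],[0,0,0]]' --rotation '[[0,0,-0.131],[0,0,-0.131],[0,0,-0.131],[0,0,-0.131],[0,0,-0.131],[0,0,-0.131],[0,0,-0.131],[0,0,-0.131],[0,0,-0.131],[0,0,-0.131],[0,0,-0.131],[0,0,-0.131],[0,0,0]]' --jaw '[1,1,1,1,1,1,1,1,1,1,1,1,1]'

```text
time_s: 14.0
tool_pos: [0.544, -0.43, 0.447]
tool_rot: [179.8, -0.1, 165.5]
force: [-0.1, -0.7, 0.5]
grip_width: 0.0873
grasp_force: 0.0
```

Run:
```python
from h import *
R=frame(165.5,0); need([.5522,-.1485,.45],R,7)
```

```text
t 14.0 pos [ 0.544 -0.43   0.447] rot [ 1.798e+02 -1.000e-01  1.655e+02] F [-0.1 -0.7  0.5] q [ 68.  30. -49.  71.  22.  88.  98.]
shift [ 0.0626  0.2746 -0.0018] /row [ 0.0089  0.0392 -0.0003] turn [ 0.004 -0.001 -0.   ] /row [ 0.0006 -0.0002 -0.0001]
```

>>> send_rows --xyz '[[0.0089,0.0392,0],[0.0089,0.0392,0],[0.0089,0.0392,0],[0.0089,0.0392,0],[0.0089,0.0392,0],[0.0089,0.0392,0],[0.0089,0.0392,0],[0,0,0],[0,0,0]]' --rotation '[[0,0,0],[0,0,0],[0,0,0],[0,0,0],[0,0,0],[0,0,0],[0,0,0],[0,0,0],[0,0,0]]' --jaw '[1,1,1,1,1,1,1,1,1]'

```text
time_s: 14.9
tool_pos: [0.5528, -0.1472, 0.4481]
tool_rot: [180.0, -0.0, 165.5]
force: [-0.8, -0.5, 0.5]
grip_width: 0.0869
grasp_force: 0.0
```

Run:
```python
from h import *
R=frame(165.5,0); need([.5522,-.1485,.3285],R,4)
W=cam('wrist','w5.png')
a=np.radians(-14.5); ex=np.array([np.cos(a),np.sin(a),0])
m=np.array([.5522,-.1485,.158]); print(proj(W,m),proj(W,m+[0,0,-.092]+.062*ex),proj(W,m+[0,0,-.092]-.062*ex))
```

```text
t 14.9 pos [ 0.5528 -0.1472  0.4481] rot [180.   -0.  165.5] F [-0.8 -0.5  0.5] q [ 61.  15. -58.  89.  13.  83.  78.]
shift [ 0.0002 -0.0014  0.1196] /row [ 0.     -0.0004  0.0299] turn [ 0.    -0.    -0.001] /row [ 0.0001 -0.0001 -0.0002]
[313.46059179 232.93490787] [313.91905056 275.73812143] [313.62567344 134.44596047]
```

View pics/w5.png

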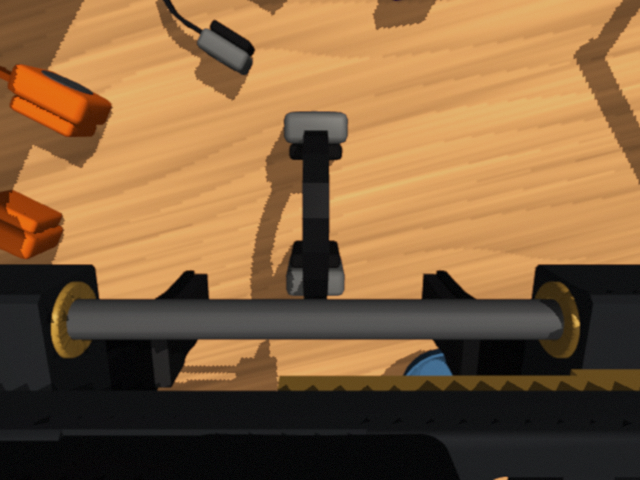

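The wrist view shows the strap upright at column 315, midway between the fingers, with the far cup at (316,130). That matches the prediction to 2 px. Descend and take the crown.

>>> send_rows --xyz '[[0,-0.0005,0.03],[0,-0.0005,0.03],[0,0,0.03],[0,0,0.02],[0,0,0.0096],[0,0,0],[0,0,0],[0,0,0],[0,0,0],[0,0,0],[0,0,0],[0,0,0],[0,0,0],[0,0,0],[0,0,0]]' --rotation '[[0,0,0],[0,0,0],[0,0,0],[0,0,0],[0,0,0],[0,0,0],[0,0,0],[0,0,0],[0,0,0],[0,0,0],[0,0,0],[0,0,0],[0,0,0],[0,0,0],[0,0,0]]' --jaw '[1,1,1,1,1,1,0.6,0.4,0.3,0.2,0,0,0,0,0]' --newtons 40

```text
time_s: 16.45
tool_pos: [0.5525, -0.1496, 0.3283]
tool_rot: [-180.0, -0.0, 165.5]
force: [0.9, 0.7, 1.1]
grip_width: 0.023
grasp_force: 0.2
```

>>> send_rows --xyz '[[0,0,0],[0,0,0],[0,0,0],[0,0,0]]' --rotation '[[0,0,0],[0,0,0],[0,0,0],[0,0,0]]' --jaw '[0,0,0,0]'

```text
time_s: 16.85
tool_pos: [0.5526, -0.1494, 0.3283]
tool_rot: [180.0, 0.0, 165.5]
force: [-0.6, 1.2, 0.2]
grip_width: 0.0172
grasp_force: 40.0
```

>>> send_rows --xyz '[[0,0,-0.01],[0,0,-0.02],[0,0,-0.02],[0,0,-0.02],[0,0,-0.02],[0,0,-0.02],[0,0,-0.02],[0,0,-0.02],[0,0,-0.02],[0,0,-0.02],[0,0,0],[0,0,0]]' --rotation '[[0,0,0],[0,0,0],[0,0,0],[0,0,0],[0,0,0],[0,0,0],[0,0,0],[0,0,0],[0,0,0],[0,0,0],[0,0,0],[0,0,0]]' --jaw '[0,0,0,0,0,0,0,0,0,0,0,0]'

```text
time_s: 18.05
tool_pos: [0.5523, -0.1497, 0.5179]
tool_rot: [-180.0, -0.0, 165.5]
force: [-0.5, -0.4, -3.1]
grip_width: 0.0178
grasp_force: 39.9
```

>>> send_rows --xyz '[[0,0,0],[0,0,0],[0,0,0],[0,0,0],[0,0,0],[0,0,0],[0,0,0],[0,0,0],[0,0,0],[0,0,0],[0,0,0],[0,0,0]]' --rotation '[[0,0,0.0955],[0,0,0.0955],[0,0,0.0955],[0,0,0.0955],[0,0,0.0955],[0,0,0.0955],[0,0,0.0955],[0,0,0.0955],[0,0,0.0955],[0,0,0.0955],[0,0,0],[0,0,0]]' --jaw '[0,0,0,0,0,0,0,0,0,0,0,0]'

```text
time_s: 19.25
tool_pos: [0.5523, -0.1497, 0.5172]
tool_rot: [-179.9, -0.1, 110.9]
force: [0.8, 0.2, -3.1]
grip_width: 0.0176
grasp_force: 39.9
```

Run:
```python
from h import *
need([.5207,.261,.518],frame(110.8,0),14)
```

```text
t 19.25 pos [ 0.5523 -0.1497  0.5172] rot [-1.799e+02 -1.000e-01  1.109e+02] F [ 0.8  0.2 -3.1] q [ 56.  12. -51.  82.   9.  90.  26.]
shift [ 0.395   0.1168 -0.0006] /row [ 0.0282  0.0083 -0.    ] turn [-0.002 -0.001  0.001] /row [-0.0001 -0.0001  0.0001]
```

>>> send_rows --xyz '[[0.014,0.0042,0],[0.0282,0.0083,0],[0.0282,0.0083,0],[0.0282,0.0083,0],[0.0282,0.0083,0],[0.0282,0.0083,0],[0.0282,0.0083,0],[0.0282,0.0083,0],[0.0282,0.0083,0],[0.0282,0.0083,0],[0.0282,0.0083,0],[0.0282,0.0083,0],[0.0282,0.0083,0],[0.0282,0.0083,0],[0.014,0.0042,0],[0,0,0],[0,0,0],[0,0,0]]' --rotation '[[0,0,0],[0,0,0],[0,0,0],[0,0,0],[0,0,0],[0,0,0],[0,0,0],[0,0,0],[0,0,0],[0,0,0],[0,0,0],[0,0,0],[0,0,0],[0,0,0],[0,0,0],[0,0,0],[0,0,0],[0,0,0]]' --jaw '[0,0,0,0,0,0,0,0,0,0,0,0,0,0,0,0,0,0]'

```text
time_s: 21.05
tool_pos: [0.5219, 0.2595, 0.5181]
tool_rot: [-180.0, 0.1, 110.7]
force: [0.9, 0.1, -3.2]
grip_width: 0.0178
grasp_force: 39.9
```

Run:
```python
from h import *
need([.5207,.261,.518],frame(110.8,0),1)
S,D=cam('scene'),cam('side')
cv2.imwrite('pics/c6.png',np.hstack([cv2.resize(S['image'][40:270,280:480],(400,460)),cv2.resize(D['image'][150:430,130:400],(400,415))[:415] if 0 else cv2.resize(D['image'][150:430,130:373],(400,460))]))
```

```text
t 21.05 pos [0.5219 0.2595 0.5181] rot [-1.800e+02  1.000e-01  1.107e+02] F [ 0.9  0.1 -3.2] q [ 21.  17. -63.  81.  15.  91. -20.]
shift [ 0.0018 -0.0006  0.0001] /row [ 0.0018 -0.0006  0.0001] turn [-0.     0.001 -0.003] /row [-0.0004  0.0012 -0.0025]
```

View pics/c6.png

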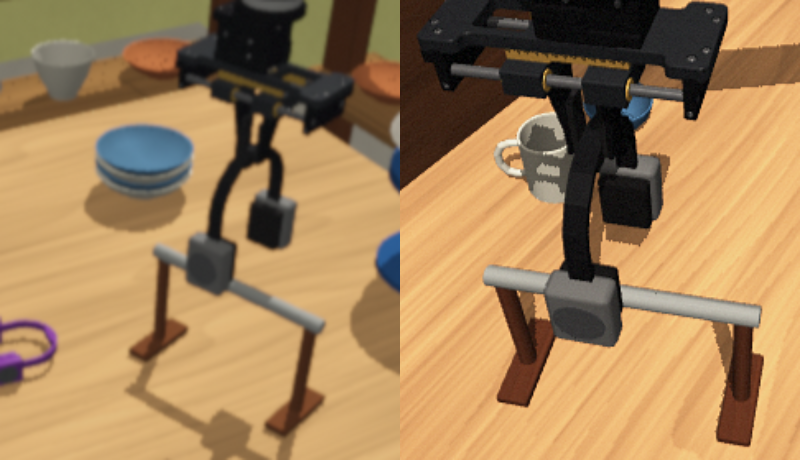

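Run:
```python
from h import *
S,D=cam('scene'),cam('side')
A,e=tri(S,(385.5,171.5),D,(270.9,266.3));B,f=tri(S,(415.5,150.5),D,(241.8,336.9))
print(A,e,B,f,(A+B)/2,np.linalg.norm(A-B))
a=np.radians(20.8); u=np.array([np.cos(a),np.sin(a)]);n=np.array([-u[1],u[0]])
d=((A+B)/2)[:2]-[.5207,.261]; print('along',d@u,'across',d@n,'bar angle',np.degrees(np.arctan2(*(B-A)[1::-1])))
```

```text
[0.54538565 0.19983579 0.22094382] 0.004853666310567868 [0.50136726 0.32167219 0.22101358] 0.0013567253555396917 [0.52337646 0.26075399 0.2209787 ] 0.12954432897122595
along 0.0024146606139015436 across -0.0011804047924232352 bar angle 109.86432622865301
```

Centred across the bar to about 1 mm and square to 1°. Lower, then creep to contact.

>>> send_rows --xyz '[[0.001,0,0.01],[0,0,0.015],[0,0,0.015],[0,0,0.015],[0,0,0.015],[0,0,0.015],[0,0,0.015],[0,0,0.015],[0,0,0.015],[0,0,0.015],[0,0,0.01],[0,0,0.005],[0,0,0],[0,0,0]]' --rotation '[[0,0,0],[0,0,0],[0,0,0],[0,0,0],[0,0,0],[0,0,0],[0,0,0],[0,0,0],[0,0,0],[0,0,0],[0,0,0],[0,0,0],[0,0,0],[0,0,0]]' --jaw '[0,0,0,0,0,0,0,0,0,0,0,0,0,0]'

```text
time_s: 22.65
tool_pos: [0.5213, 0.2618, 0.3587]
tool_rot: [180.0, -0.0, 110.7]
force: [0.0, -0.1, -3.6]
grip_width: 0.0176
grasp_force: 39.9
```

>>> send_rows --xyz '[[0,0,0.002],[0,0,0],[0,0,0.002],[0,0,0]]' --rotation '[[0,0,0],[0,0,0],[0,0,0],[0,0,0]]' --jaw '[0,0,0,0]'

```text
time_s: 23.05
tool_pos: [0.5212, 0.2615, 0.3541]
tool_rot: [-180.0, 0.0, 110.7]
force: [-0.2, 0.0, -2.9]
grip_width: 0.0176
grasp_force: 39.9
```

>>> send_rows --xyz '[[0,0,0.002],[0,0,0],[0,0,0.001],[0,0,0]]' --rotation '[[0,0,0],[0,0,0],[0,0,0],[0,0,0]]' --jaw '[0,0,0,0]'

```text
time_s: 23.45
tool_pos: [0.5211, 0.2615, 0.3511]
tool_rot: [-180.0, 0.0, 110.7]
force: [0.1, -0.3, -2.9]
grip_width: 0.0175
grasp_force: 39.9
```

>>> send_rows --xyz '[[0,0,0.001],[0,0,0],[0,0,0.001],[0,0,0]]' --rotation '[[0,0,0],[0,0,0],[0,0,0],[0,0,0]]' --jaw '[0,0,0,0]'

```text
time_s: 23.85
tool_pos: [0.5212, 0.2615, 0.3491]
tool_rot: [-180.0, 0.0, 110.7]
force: [-0.0, -0.5, -3.0]
grip_width: 0.0175
grasp_force: 39.9
```

>>> send_rows --xyz '[[0,0,0.001],[0,0,0],[0,0,0]]' --rotation '[[0,0,0],[0,0,0],[0,0,0]]' --jaw '[0,0,0]'

```text
time_s: 24.15
tool_pos: [0.5212, 0.2615, 0.3482]
tool_rot: [-180.0, 0.0, 110.7]
force: [-0.3, -0.6, -2.9]
grip_width: 0.0174
grasp_force: 39.9
```

>>> send_rows --xyz '[[0,0,0.0005],[0,0,0],[0,0,0]]' --rotation '[[0,0,0],[0,0,0],[0,0,0]]' --jaw '[0,0,0]'

```text
time_s: 24.45
tool_pos: [0.5212, 0.2616, 0.3479]
tool_rot: [180.0, 0.0, 110.7]
force: [0.1, -0.5, -1.0]
grip_width: 0.0171
grasp_force: 39.9
```

Contact has begun: the load fell from 3 N to 1 N. Ease the grip, open slowly, and rise.

>>> send_rows --xyz '[[0,0,0.0003],[0,0,0],[0,0,0],[0,0,0]]' --rotation '[[0,0,0],[0,0,0],[0,0,0],[0,0,0]]' --jaw '[0,0,0,0]' --newtons 5

```text
time_s: 24.85
tool_pos: [0.5213, 0.2616, 0.3479]
tool_rot: [180.0, 0.0, 110.7]
force: [-1.3, 0.1, 2.5]
grip_width: 0.0178
grasp_force: 5.0
```

>>> send_rows --xyz '[[0,0,0],[0,0,0],[0,0,0],[0,0,0],[0,0,0],[0,0,0],[0,0,0],[0,0,0],[0,0,0],[0,0,0]]' --rotation '[[0,0,0],[0,0,0],[0,0,0],[0,0,0],[0,0,0],[0,0,0],[0,0,0],[0,0,0],[0,0,0],[0,0,0]]' --jaw '[0.25,0.3,0.35,0.4,0.5,0.6,0.7,0.7,0.7,0.7]'

```text
time_s: 25.85
tool_pos: [0.5212, 0.2615, 0.3475]
tool_rot: [-180.0, 0.0, 110.7]
force: [0.6, 1.1, 0.4]
grip_width: 0.0603
grasp_force: 0.0
```

>>> send_rows --xyz '[[0,0,-0.01],[0,0,-0.015],[0,0,-0.02],[0,0,-0.02],[0,0,-0.02],[0,0,-0.02],[0,0,-0.02],[0,0,-0.02],[0,0,0],[0,0,0],[0,0,0],[0,0,0],[0,0,0],[0,0,0]]' --rotation '[[0,0,0],[0,0,0],[0,0,0],[0,0,0],[0,0,0],[0,0,0],[0,0,0],[0,0,0],[0,0,0],[0,0,0],[0,0,0],[0,0,0],[0,0,0],[0,0,0]]' --jaw '[0.7,0.7,0.7,0.7,0.7,0.7,0.7,0.7,0.7,0.7,0.7,0.7,0.7,0.7]'

```text
time_s: 27.25
tool_pos: [0.5212, 0.2615, 0.492]
tool_rot: [-180.0, 0.0, 110.7]
force: [0.1, 1.1, 0.2]
grip_width: 0.0609
grasp_force: 0.0
```

Run:
```python
from h import *
S,D=cam('scene'),cam('side')
cv2.imwrite('pics/c7.png',np.hstack([cv2.resize(S['image'][40:270,280:480],(400,460)),cv2.resize(D['image'][150:430,130:373],(400,460))]))
```

```text
(no output)
```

View pics/c7.png

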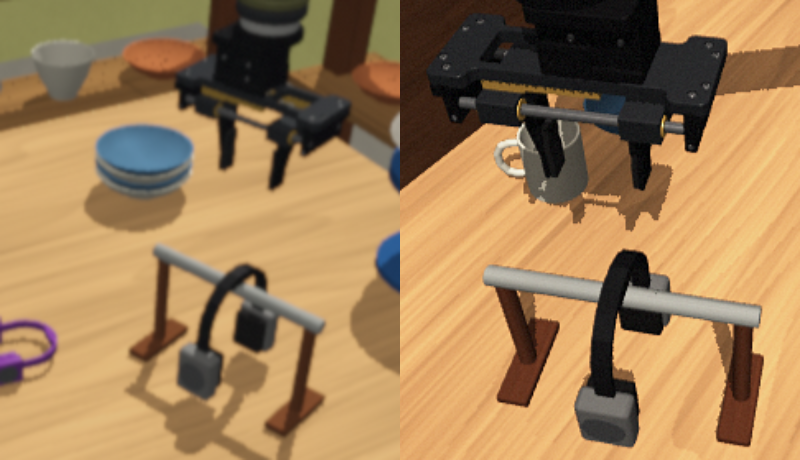

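The defenders hang astride the rail's middle, one cup either side at crop (200,370) and (255,327). The gripper is well clear. Let them settle for a second, then hand in.

>>> send_rows --xyz '[[0,0,0],[0,0,0],[0,0,0],[0,0,0],[0,0,0],[0,0,0],[0,0,0],[0,0,0],[0,0,0],[0,0,0]]' --rotation '[[0,0,0],[0,0,0],[0,0,0],[0,0,0],[0,0,0],[0,0,0],[0,0,0],[0,0,0],[0,0,0],[0,0,0]]' --jaw '[0.7,0.7,0.7,0.7,0.7,0.7,0.7,0.7,0.7,0.7]'

```text
time_s: 28.35
tool_pos: [0.5212, 0.2616, 0.4925]
tool_rot: [-180.0, 0.0, 110.7]
force: [0.0, 0.9, 0.8]
grip_width: 0.0608
grasp_force: 0.0
```

Run:
```python
from h import *
a=cam('side')['image'].astype(int); 
for _ in range(4): b=cam('side')['image'].astype(int)
print('moving pixels',(abs(a-b).max(2)>40)[300:430,200:340].sum())
print(env.sign_off())
```

```text
moving pixels 0
the job is handed in; nothing more can be done
None
```

The ear defenders stood upright on the bench, let go, and now hang still astride the rail near its middle, one cup on either side; the mug and bowl were left alone, and the job was handed in at about 28 s with no verdict returned.

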